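Find the loaded wafer carrier by weight and show its tag to the code reader

ROBOT

A 6-joint arm with a two-finger parallel gripper is mounted at the origin on the work surface. World frame = base frame: x ahead of the robot, y to its left, z up, the work surface at z = 0. Lengths are in m, angles in rad, forces in N, time in s.
With the tool pointing down it reaches from about 0.225 to 0.875 m from the base axis. Payload 3.4 kg.
Tool frame: the origin (TCP) lies midway between the tips of the shut fingers; the grasp point (between the pads) lies 19 mm behind it (manip.grip_point_offset is the distance from the TCP to the grasp point, in m); z points along the fingers, y is the line along which they close (so a half turn about z gives the same grasp; the last joint's range is limited). The gripper opens to 85 mm and grips with 20 to 120 N. Pads are 22 mm wide; open, the fingers measure 114 mm over their backs; the gripper's body (76 mm by 85 mm) begins 54 mm behind the grasp point. The pads swing forward as they close: fully open they stand 13 mm farther back than shut.
Start: joints at [1.181, 0.276, 1.505, -0, 1.361, -0.121], TCP at [0.153, 0.554, 0.231] pointing down, gripper open.
Joint ranges: [-2.89, 2.89], [-0.75, 2.08], [0.22, 2.7], [-1.18, 4.32], [0.11, 2.71], [-2.7, 2.7]. Speed limits (rad/s): [2.57, 2.57, 3.14, 3.14, 3.14, 3.14].

INTERFACE

Orientations are given as a unit quaternion [w, x, y, z].
In Python, from rig import manip gives the robot as it stands.
- The arm moves only by the shell command python3 -m handwheel 'ROWS' [FORCE]. ROWS is JSON, a list of rows, each an object with "translation": the shift along the tool's x, y, z in m, a list of three; "angular": the turn, a rotation vector about the tool's x, y, z in degrees, a list of three; "hand": the closure, from 0 (fully open) to 1 (shut). A call has 1 to 10 rows; each row shifts and turns the commanded pose from where the row before left it, along the tool's axes as they then stand; what a row does not reach is not made up. A row lasts 1/12 s, in which the tool goes at most 41.7 mm and 7.16 degrees, less where a joint would pass 70% of its speed; a pose out of reach is approached as far as the arm can. A call with a gripper value outside its range is refused whole. The fingers move at their own pace and stop on an object; FORCE is the grip in N (left out, the last holds). Time passes only in rows, so rows that do not move let the fingers close. It gives the time, the measured TCP pose, the force, the opening and the grip force at its end, in the units of the state.
- manip.get_state(): the state, without advancing time (a new reading comes with each control period).
- manip.get_image(name): name is "scene" or "side" or "wrist"; returns the picture (384x512x3 uint8, red, green, blue); there is no depth.
- manip.camera_info(name): a dict with "camera_matrix" (3x3 intrinsics, pixels), "eye" and "orientation" of the camera in the world; the wrist camera has in their place "tool_from_camera" (4x4, takes a point from camera to tool coordinates, whose origin is the TCP and whose axes are the flange's). Camera axes: x right, y down, z forward; pixel columns grow to the right and rows downward; lengths in m; the calibration is good to about 2 mm. A picture is of the moment at which its call begins: read the wrist's pose just before it. camera_info takes no time and is no camera call.
- manip.sign_off(): hands the job in; it is judged then, once.
The state is a dict: "clock": time; "qpos": joint angles; "qd": joint speeds; "effort": joint torques, N m; "position": TCP position; "ee_rot": TCP orientation; "contact_force": force on the tool from outside, world axes, zero at the start; "moment": the same for the moment, N m; "width": finger opening in m; "gripper_force": force on a finger pad.
Only numpy, scipy, OpenCV 4.12 (cv2) and the standard library are available. Lean on these libraries where they do the work, as an engineer would, in place of code of your own. Each camera call takes 0.05 s, during which the arm holds its last target. There are 200 camera calls.

TASK

One of the two closed wafer carriers on the wire rack is loaded with wafers and the other is empty: lift each in turn by its handle a good 5 cm clear of the rack to feel which is heavier, keeping it level and setting it gently back where it stood. Then take the heavier one to the code reader and hold it there, level and still, with its tag squarely facing the reader's window, centred on it and about 8 cm away, and finish while holding it there: do not put it down. Leave the lighter carrier on the rack where it stood, and do not touch the reader or disturb the other things on the bench.

Things in the scene. Friction and masses are not known exactly. Their poses are not given: they have to be found in the camera images.
- carrier_a: closed, opaque smoked wafer carrier, identical outside to carrier_b: base 124 (x) by 134 (y) mm, 118 mm high, 160 mm over its handle. Origin: centre of its underside, z up. White tag with blue clip on its +x face. Weighs 0.3 to 0.7 kg; the two differ by at least 0.12 kg, and only lifting tells which is loaded
- carrier_b: closed, opaque smoked wafer carrier, identical outside to carrier_a: base 124 (x) by 134 (y) mm, 118 mm high, 160 mm over its handle. Origin: centre of its underside, z up. White tag with blue clip on its +x face. Weighs 0.3 to 0.7 kg; the two differ by at least 0.12 kg, and only lifting tells which is loaded
- carrier_a_tag (a point): centre of the tag on the +x face of carrier_a: 60 mm in +x from the carrier's axis, 60 mm above its underside; the tag faces the carrier's +x. The tag is white, 50 mm wide, 58 mm high
- carrier_b_tag (a point): centre of the tag on the +x face of carrier_b: 60 mm in +x from the carrier's axis, 60 mm above its underside; the tag faces the carrier's +x. The tag is white, 50 mm wide, 58 mm high
- carrier_a_handle (a point): middle of the black handle bar of this carrier, 153 mm above its underside: the bar runs along the carrier's x, 16 mm wide (y), 14 mm high, 100 mm long; 28 mm free below it and 76 mm between the legs at its ends. Gripped here with 15 to 25 N the carrier hangs level
- carrier_b_handle (a point): middle of the black handle bar of this carrier, 153 mm above its underside: the bar runs along the carrier's x, 16 mm wide (y), 14 mm high, 100 mm long; 28 mm free below it and 76 mm between the legs at its ends. Gripped here with 15 to 25 N the carrier hangs level
- rack: fixed low chrome wire rack on which both carriers stand side by side, about 190 mm apart along its y; 230 (x) by 400 (y) mm, its flat top 40 mm above the bench. Origin: centre of its underside on the bench
- reader: fixed code reader on a post: base plate 120 (x) by 90 (y) by 10 mm, post 20 mm thick and 215 mm high 30 mm in +x of the origin, reader head 54 by 46 by 60 mm centred 150 mm above the bench. Origin: centre of the base's underside; it looks along its own -x
- reader_window (a point): centre of the reader's window, 47 mm in -x of the reader's origin and 150 mm above the bench; axes as the reader: the window looks along -x, so a tag that faces it squarely points along the reader's +x
- cassette: bystander: open white slotted wafer cassette, 122 by 116 by 101 mm. Origin: centre of its underside
- shipper: bystander: round flat single-wafer box, 128 mm across its tabs, 15 mm high. Origin: centre of its underside
- tweezers: bystander: steel wafer tweezers lying flat along their x, 132 mm long, 16 mm wide, 6 mm high. Origin: middle of their underside
- wand: bystander: vacuum wand lying along its x, 210 mm long, 26 mm wide, 21 mm high. Origin: near its middle, on the bench
- bottle: bystander: wash bottle with a bent spout towards its -x, 64 mm diameter, 170 mm high. Origin: centre of its underside
- clip_tray: bystander: small open tray of tag clips, 85 by 68 by 24 mm. Origin: centre of its underside
- tape: bystander: roll of tape lying flat, 103 mm diameter, 24 mm high. Origin: centre of its underside
Mind the look-alikes: they are no part of the job. Leave any orange look-alike of the carrier_a alone.

How it is judged:
On the way, in this order (a step that is already met when the one before it is completed fails the run):
1. the lighter carrier has been lifted by the fingers at least 25 mm clear of the rack while the heavier one (weight on the rack over 4.8 N) stands on it (((z of carrier_b in the frame of rack above 0.065 m and z of carrier_a in the frame of rack below 0.046 m and contact force between carrier_a and rack above 4.8 N and contact force between the fingers and carrier_b above 1 N) or (z of carrier_a in the frame of rack above 0.065 m and z of carrier_b in the frame of rack below 0.046 m and contact force between carrier_b and rack above 4.8 N and contact force between the fingers and carrier_a above 1 N))), for 0.3 s.
2. the heavier carrier has been lifted at least 25 mm clear of the rack, with the lighter one (weight on the rack under 4.8 N) standing again, let go, within 40 mm of where it stood (((z of carrier_a in the frame of rack above 0.065 m and z of carrier_b in the frame of rack below 0.046 m and distance of carrier_b from where it was at the start of the episode below 0.04 m and angle between carrier_b's own z axis and vertical below 0.1 rad and contact force between the fingers and carrier_b below 0.1 N and contact force between carrier_b and rack between 2 and 4.8 N and contact force between the fingers and carrier_a above 1 N) or (z of carrier_b in the frame of rack above 0.065 m and z of carrier_a in the frame of rack below 0.046 m and distance of carrier_a from where it was at the start of the episode below 0.04 m and angle between carrier_a's own z axis and vertical below 0.1 rad and contact force between the fingers and carrier_a below 0.1 N and contact force between carrier_a and rack between 2 and 4.8 N and contact force between the fingers and carrier_b above 1 N))), for 0.3 s.
At the end, for the whole second after the job is handed in: the fingers hold the heavier carrier, level (0.15 rad) and still, off rack and reader; its tag faces the window within 0.2 rad, 45 to 120 mm away, within 25 mm of its centre sideways and in height. The lighter carrier stands on the rack, let go, within 40 mm of where it stood (((x of carrier_a_tag in the frame of reader_window between -0.12 and -0.045 m and y of carrier_a_tag in the frame of reader_window between -0.025 and 0.025 m and z of carrier_a_tag in the frame of reader_window between -0.025 and 0.025 m and x of carrier_a in the frame of reader_window below -0.085 m and angle between the x axis of carrier_a and the x axis of reader_window, either way round below 0.2 rad and angle between carrier_a's own z axis and vertical below 0.15 rad and height (world z) of carrier_a above 0.05 m and linear speed of carrier_a below 0.02 m/s and contact force between the fingers and carrier_a above 1 N and contact force between carrier_a and rack below 0.1 N and contact force between carrier_a and reader below 0.1 N and z of carrier_b in the frame of rack below 0.046 m and distance of carrier_b from where it was at the start of the episode below 0.04 m and angle between carrier_b's own z axis and vertical below 0.1 rad and contact force between the fingers and carrier_b below 0.1 N and contact force between carrier_b and rack between 2 and 4.8 N) or (x of carrier_b_tag in the frame of reader_window between -0.12 and -0.045 m and y of carrier_b_tag in the frame of reader_window between -0.025 and 0.025 m and z of carrier_b_tag in the frame of reader_window between -0.025 and 0.025 m and x of carrier_b in the frame of reader_window below -0.085 m and angle between the x axis of carrier_b and the x axis of reader_window, either way round below 0.2 rad and angle between carrier_b's own z axis and vertical below 0.15 rad and height (world z) of carrier_b above 0.05 m and linear speed of carrier_b below 0.02 m/s and contact force between the fingers and carrier_b above 1 N and contact force between carrier_b and rack below 0.1 N and contact force between carrier_b and reader below 0.1 N and z of carrier_a in the frame of rack below 0.046 m and distance of carrier_a from where it was at the start of the episode below 0.04 m and angle between carrier_a's own z axis and vertical below 0.1 rad and contact force between the fingers and carrier_a below 0.1 N and contact force between carrier_a and rack between 2 and 4.8 N))); the arm keeps its last pose, push and grip.
It fails at once if a carrier is tipped more than 0.3 rad (angle between any of carrier_a, carrier_b's own z axis and vertical above 0.3 rad).
It fails at once if a carrier hits the rack or is pressed on it with more than 45 N (contact force between any of carrier_a, carrier_b and rack above 45 N).
It fails at once if a carrier is dropped or thrown: it moves faster than 0.3 m/s with no finger on it ((linear speed of carrier_a above 0.3 m/s and contact force between the fingers and carrier_a below 0.1 N) or (linear speed of carrier_b above 0.3 m/s and contact force between the fingers and carrier_b below 0.1 N)).
It fails at once if the reader is touched with more than 1 N (contact force between reader and anything else above 1 N).
It fails at once if a bystander is moved more than 25 mm (distance of any of cassette, shipper, tweezers, wand, bottle, clip_tray, tape from where it was at the start of the episode above 0.025 m).
It also fails if it takes over 72 s, if anything falls off the work surface, if the arm or the gripper's body presses on something with over 40 N, if the wrist force passes 120 N, or if a joint passes its speed limit or range.

## Working session

There is one attempt and no reset: what is moved stays moved. The work goes in short steps, Python scripts to look and compute and a shell command to move; the robot and the scene stay as the last step left them, time stands still between calls to the robot, and variables do not carry over. Pictures are saved under pics/ and viewed, at most 10 in all, crops included, and the job is handed in when it is done.

```bash
mkdir -p pics; ls
python3 - <<'E'
from rig import manip
import cv2, numpy as np
s=manip.get_state(); print({k:np.round(v,3).tolist() for k,v in s.items()})
for n in ("scene","side","wrist"):
    im=manip.get_image(n); cv2.imwrite(f"pics/{n}0.png",im[:,:,::-1]); print(n,manip.camera_info(n))
a=cv2.imread("pics/scene0.png"); cv2.imwrite("pics/scene0b.png",cv2.resize(a,(800,600)))
a=cv2.imread("pics/side0.png"); cv2.imwrite("pics/side0b.png",cv2.resize(a,(800,600)))
E
```

```text
pics
{'clock': 0.0, 'qpos': [1.181, 0.277, 1.506, -0.0, 1.361, -0.121], 'qd': [0.002, -0.001, -0.001, -0.001, 0.001, 0.001], 'effort': [0.0, -41.679, -24.58, -0.0, 0.011, -0.0], 'position': [0.152, 0.554, 0.23], 'ee_rot': [-0.0, 0.134, 0.991, -0.001], 'contact_force': [-0.523, 0.955, -0.207], 'moment': [-0.038, 0.037, -0.021], 'gripper_force': 0.0, 'width': 0.085}
scene {'camera_matrix': array([[401.13123913,   0.        , 252.96801652],
       [  0.        , 401.13123913, 196.16014425],
       [  0.        ,   0.        ,   1.        ]]), 'eye': array([1.40116422, 0.46877483, 0.97934929]), 'orientation': array([-0.21847073,  0.46061353,  0.77646014, -0.37042593])}
side {'camera_matrix': array([[431.32144467,   0.        , 250.41372571],
       [  0.        , 431.32144467, 192.73584362],
       [  0.        ,   0.        ,   1.        ]]), 'eye': array([0.98874141, 0.86514698, 0.87728424]), 'orientation': array([-0.10032034,  0.21480382,  0.87374963, -0.42468426])}
wrist {'camera_matrix': array([[331.50793157,   0.        , 254.91974665],
       [  0.        , 331.50793157, 199.22271533],
       [  0.        ,   0.        ,   1.        ]]), 'tool_from_camera': array([[-7.78976965e-04, -9.60947986e-01, -2.76727956e-01,
         7.02768106e-02],
       [ 9.99999666e-01, -8.17102257e-04,  2.24627228e-05,
        -3.75675141e-04],
       [-2.47700545e-04, -2.76727846e-01,  9.60948301e-01,
        -1.42200790e-01],
       [ 0.00000000e+00,  0.00000000e+00,  0.00000000e+00,
         1.00000000e+00]])}
```

View pics/scene0b.png

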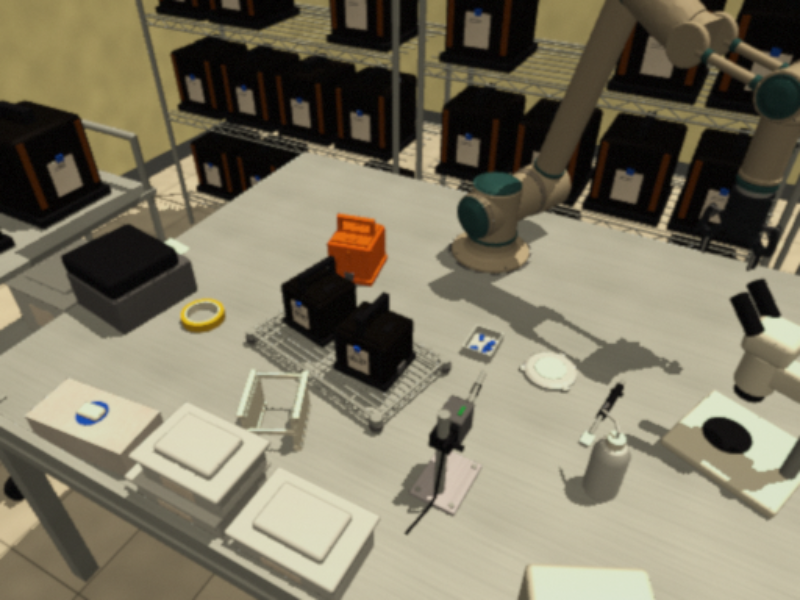

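View pics/side0b.png

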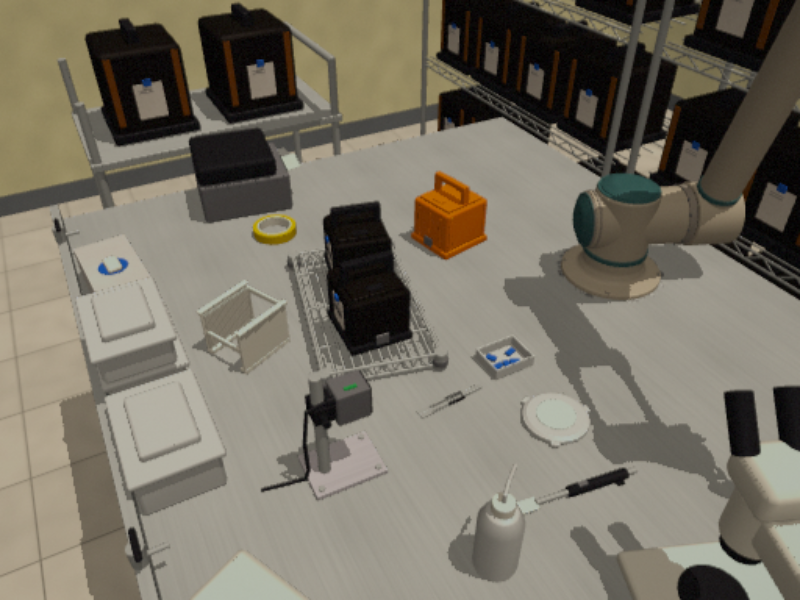

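```bash
python3 - <<'E'
import cv2
a=cv2.imread("pics/scene0.png")[160:330,150:330]; cv2.imwrite("pics/c1.png",cv2.resize(a,None,fx=3.5,fy=3.5,interpolation=cv2.INTER_CUBIC))
a=cv2.imread("pics/side0.png")[120:320,170:370]; cv2.imwrite("pics/c2.png",cv2.resize(a,None,fx=3,fy=3,interpolation=cv2.INTER_CUBIC))
E
cat > h.py <<'E'
import numpy as np
from rig import manip
from scipy.spatial.transform import Rotation as R
def rot(q): return R.from_quat([q[1],q[2],q[3],q[0]])
def cam(n,st=None):
    c=manip.camera_info(n); K=c["camera_matrix"]
    if n=="wrist":
        st=st or manip.get_state(); T=c["tool_from_camera"]; r=rot(st["ee_rot"]).as_matrix()
        return K, r@T[:3,:3], np.array(st["position"])+r@T[:3,3]
    return K, rot(c["orientation"]).as_matrix(), c["eye"]
def onz(n,u,v,z,st=None):
    K,M,e=cam(n,st); d=M@np.linalg.solve(K,[u,v,1]); return e+d*(z-e[2])/d[2]
def proj(n,p,st=None):
    K,M,e=cam(n,st); q=K@(M.T@(np.array(p)-e)); return q[:2]/q[2]
def tri(obs):
    A=np.zeros((3,3));b=np.zeros(3)
    for n,u,v in obs:
        K,M,e=cam(n); d=M@np.linalg.solve(K,[u,v,1]); d/=np.linalg.norm(d); P=np.eye(3)-np.outer(d,d); A+=P;b+=P@e
    return np.linalg.solve(A,b)
E
```

```text
(no output)
```

View pics/c1.png

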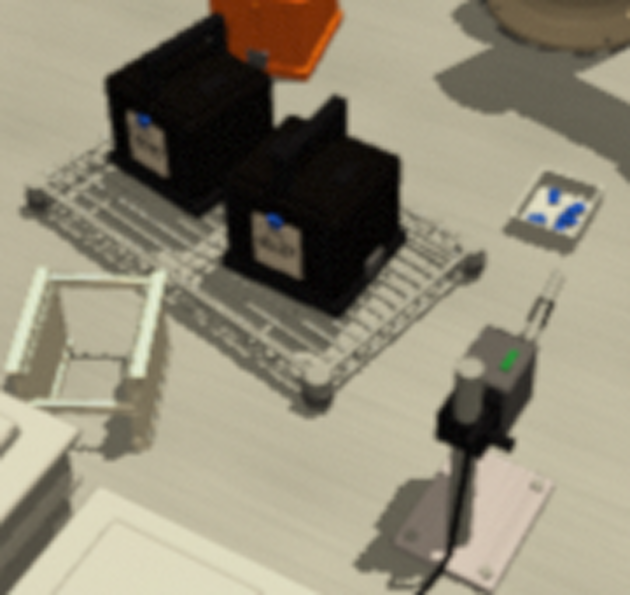

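View pics/c2.png

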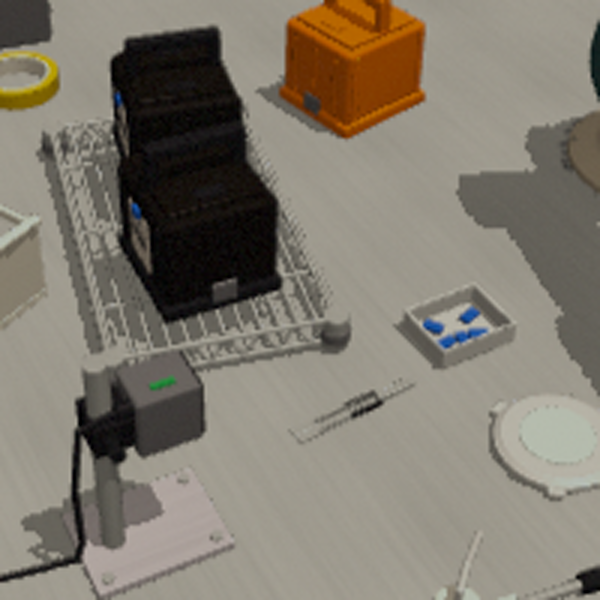

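Run:
```python
from h import *
np.set_printoptions(precision=4,suppress=True)
a=lambda u,v:("scene",150+u/3.5,160+v/3.5)
b=lambda u,v:("side",170+u/3,120+v/3)
print("N base corners z.04")
for o in (a(337,312),a(225,265),a(405,240),b(172,318),b(282,285),b(122,245)): print(o[0],onz(*o,.04))
print("N tag",onz(*a(277,245),.1),onz(*b(143,235),.1),tri([a(277,245),b(143,235)]))
print("N tag clip",tri([a(275,220),b(137,210)]))
print("F tag",onz(*a(148,145),.1),tri([a(148,145),b(122,115)]))
print("F clip",tri([a(144,120),b(119,99)]))
print("F base z.04"); 
for o in (a(110,160),a(197,213)): print(onz(*o,.04))
print("N handle far top", tri([a(337,98),b(240,125)]),onz(*a(337,98),.2),onz(*b(240,125),.2))
print("F handle far top", tri([a(213,18),b(217,30)]),onz(*a(213,18),.2),onz(*b(217,30),.2), "near",onz(*b(125,42),.2))
print("reader base z.01")
for o in (a(552,485),a(488,590),a(397,540),b(188,470),b(235,543),b(102,597)): print(o[0],onz(*o,.01))
print("head top z.18")
for o in (a(492,325),a(537,345),b(117,377),b(155,350),b(203,370),b(200,382)): print(o[0],onz(*o,.18))
print("led",tri([a(510,360),b(162,383)]))
print("rack posts z.04", onz(*a(37,195),.04),onz(*a(317,380),.04),onz(*a(472,260),.04),onz(*b(45,145),.04),onz(*b(338,330),.04))
print("post top", tri([a(470,372),b(95,362)]))
print("tweezer",onz(*a(560,275),0),onz(*b(300,435),0),onz(*b(412,380),0),"tray",onz(*a(557,208),.01), "cass",onz(*a(85,380),.05))
```

```text
N base corners z.04
scene [0.6326 0.0216 0.04  ]
scene [ 0.6305 -0.1014  0.04  ]
scene [0.5186 0.0326 0.04  ]
side [0.6339 0.0252 0.04  ]
side [0.5184 0.0325 0.04  ]
side [ 0.6327 -0.098   0.04  ]
N tag [ 0.6359 -0.0378  0.1   ] [ 0.6345 -0.0334  0.1   ] [ 0.6314 -0.0408  0.0942]
N tag clip [ 0.6364 -0.0381  0.1293]
F tag [ 0.576  -0.2219  0.1   ] [ 0.5761 -0.2215  0.1046]
F clip [ 0.5755 -0.2235  0.1288]
F base z.04
[ 0.5583 -0.2894  0.04  ]
[ 0.5826 -0.1654  0.04  ]
N handle far top [ 0.5279 -0.0353  0.1931] [ 0.5336 -0.032   0.2   ] [ 0.5339 -0.0244  0.2   ]
F handle far top [ 0.4639 -0.2128  0.1858] [ 0.4809 -0.2005  0.2   ] [ 0.4744 -0.191   0.2   ] near [ 0.5684 -0.2137  0.2   ]
reader base z.01
scene [0.6937 0.2613 0.01  ]
scene [0.8092 0.2558 0.01  ]
scene [0.8029 0.1726 0.01  ]
side [0.6912 0.1778 0.01  ]
side [0.6905 0.2659 0.01  ]
side [0.8075 0.2635 0.01  ]
head top z.18
scene [0.702  0.1996 0.18  ]
scene [0.7044 0.2381 0.18  ]
side [0.7576 0.2056 0.18  ]
side [0.7202 0.1925 0.18  ]
side [0.697  0.2292 0.18  ]
side [0.7046 0.2396 0.18  ]
led [0.7299 0.2272 0.1811]
rack posts z.04 [ 0.6371 -0.3212  0.04  ] [0.7112 0.0459 0.04  ] [0.5125 0.1011 0.04  ] [ 0.6391 -0.3023  0.04  ] [0.5028 0.1133 0.04  ]
post top [0.7769 0.2145 0.2111]
tweezer [0.4524 0.1699 0.    ] [0.5806 0.1801 0.    ] [0.453  0.1691 0.    ] tray [0.3741 0.1334 0.01  ] cass [ 0.814  -0.1247  0.05  ]
```

```bash
cat >> h.py <<'E'
def goto(p,yaw_deg):
    """tool-axes shift (after turning) and tool z turn to bring TCP to p with tool y along yaw+90"""
    s=manip.get_state(); r=rot(s["ee_rot"]); M=r.as_matrix(); cur=np.degrees(np.arctan2(M[1,1],M[0,1]))
    w=yaw_deg+90-cur; n=R.from_rotvec([0,0,np.radians(w)])*r
    # level target
    c,sn=np.cos(np.radians(yaw_deg)),np.sin(np.radians(yaw_deg)); T=np.array([[-c,-sn,0],[-sn,c,0],[0,0,-1]]).T*1.0
    T=np.column_stack([[-c,-sn,0],[-sn,c,0],[0,0,-1]])
    av=np.degrees(R.from_matrix(M.T@T).as_rotvec())
    d=T.T@(np.array(p)-s["position"])
    print("turn(tool)",np.round(av,2),"then shift(tool)",np.round(d,4),"clock",round(s["clock"],2),"pos",np.round(s["position"],4),"q",np.round(s["qpos"],2),"F",np.round(s["contact_force"],2),"w",round(s["width"],4))
E
python3 -c "
from h import *
goto([.5745,-.034,.30],-4)"
```

```text
turn(tool) [ -0.08  -0.02 -11.4 ] then shift(tool) [-0.4619 -0.5571 -0.0694] clock 0.15 pos [0.1525 0.554  0.2306] q [ 1.18  0.28  1.51  0.    1.36 -0.12] F [ 0.34 -0.18 -0.14] w 0.0853
```

```bash
python3 -m handwheel '[{"translation":[0,0,-0.035],"angular":[0,0,-5.7],"hand":0},{"translation":[0,0,-0.034],"angular":[0,0,-5.7],"hand":0},{"translation":[-0.023,-0.028,0],"angular":[0,0,0],"hand":0},{"translation":[-0.023,-0.028,0],"angular":[0,0,0],"hand":0},{"translation":[-0.023,-0.028,0],"angular":[0,0,0],"hand":0},{"translation":[-0.023,-0.028,0],"angular":[0,0,0],"hand":0},{"translation":[-0.023,-0.028,0],"angular":[0,0,0],"hand":0},{"translation":[-0.023,-0.028,0],"angular":[0,0,0],"hand":0},{"translation":[-0.023,-0.028,0],"angular":[0,0,0],"hand":0},{"translation":[-0.023,-0.028,0],"angular":[0,0,0],"hand":0}]' 20
python3 -m handwheel '[{"translation":[-0.023,-0.028,0],"angular":[0,0,0],"hand":0},{"translation":[-0.023,-0.028,0],"angular":[0,0,0],"hand":0},{"translation":[-0.023,-0.028,0],"angular":[0,0,0],"hand":0},{"translation":[-0.023,-0.028,0],"angular":[0,0,0],"hand":0},{"translation":[-0.023,-0.028,0],"angular":[0,0,0],"hand":0},{"translation":[-0.023,-0.028,0],"angular":[0,0,0],"hand":0},{"translation":[-0.023,-0.028,0],"angular":[0,0,0],"hand":0},{"translation":[-0.023,-0.028,0],"angular":[0,0,0],"hand":0},{"translation":[-0.023,-0.028,0],"angular":[0,0,0],"hand":0},{"translation":[-0.023,-0.028,0],"angular":[0,0,0],"hand":0}]'
python3 -c "
from h import *
goto([.5745,-.034,.30],-4)"
```

```text
clock: 0.98
position: [0.3211, 0.3164, 0.3002]
ee_rot: [0.0, 0.035, 0.999, -0.0]
contact_force: [0.6, -0.4, 0.5]
width: 0.0856
gripper_force: 0.0
clock: 1.82
position: [0.5311, 0.021, 0.3]
ee_rot: [-0.0, 0.035, 0.999, 0.0]
contact_force: [0.8, -0.1, 0.1]
width: 0.0855
gripper_force: 0.0
turn(tool) [ 0.02 -0.02 -0.02] then shift(tool) [-0.0472 -0.0519  0.    ] clock 1.82 pos [0.5311 0.021  0.3   ] q [-0.09  0.18  1.47  0.    1.5  -1.59] F [ 0.8  -0.06  0.11] w 0.0855
```

```bash
python3 -m handwheel '[{"translation":[-0.024,-0.026,0],"angular":[0,0,0],"hand":0},{"translation":[-0.023,-0.026,0],"angular":[0,0,0],"hand":0},{"translation":[0,0,0],"angular":[0,0,0],"hand":0},{"translation":[0,0,0],"angular":[0,0,0],"hand":0}]'
python3 - <<'E'
from h import *
import cv2
goto([.5745,-.034,.30],-4)
im=manip.get_image("wrist"); im=np.clip(im.astype(float)*1.0,0,255).astype("uint8")
im=(255*(im/255.)**0.55).astype("uint8")
cv2.imwrite("pics/w1.png",cv2.resize(im[:,:,::-1],(800,600)))
print(proj("wrist",[.5745,-.034,.193])*1.5625, [ (proj("wrist",[.5745+t*.9976,-.034-t*.07,.2])*1.5625).round() for t in(-.05,.05)])
E
```

```text
clock: 2.15
position: [0.5743, -0.0339, 0.2991]
ee_rot: [-0.001, 0.036, 0.999, 0.0]
contact_force: [-0.8, 0.3, 0.1]
width: 0.0855
gripper_force: 0.0
turn(tool) [ 0.03 -0.12 -0.16] then shift(tool) [-0.0002 -0.0001 -0.0009] clock 2.15 pos [ 0.5743 -0.0339  0.2991] q [-0.18  0.25  1.38  0.    1.52 -1.68] F [-0.83  0.29  0.12] w 0.0855
[396.29993722 311.3635884 ] [array([396., 211.]), array([397., 409.])]
```

View pics/w1.png

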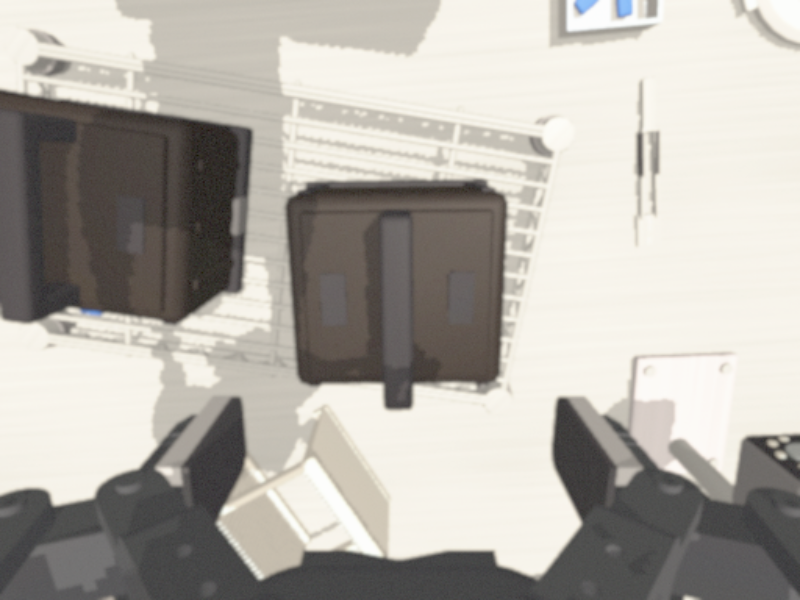

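```bash
python3 -c "
from h import *
for p in ((635,357),(735,353)): print(onz('wrist',p[0]/1.5625,p[1]/1.5625,.01))"
python3 -m handwheel '[{"translation":[0,0,0.03],"angular":[0,0,0],"hand":0},{"translation":[0,0,0.03],"angular":[0,0,0],"hand":0},{"translation":[0,0,0.03],"angular":[0,0,0],"hand":0},{"translation":[0,0,0.025],"angular":[0,0,0],"hand":0},{"translation":[0,0,0.01],"angular":[0,0,0],"hand":0},{"translation":[0,0,0],"angular":[0,0,0],"hand":0},{"translation":[0,0,0],"angular":[0,0,0],"hand":0}]' 20
python3 -m handwheel '[{"translation":[0,0,0],"angular":[0,0,0],"hand":1},{"translation":[0,0,0],"angular":[0,0,0],"hand":1},{"translation":[0,0,0],"angular":[0,0,0],"hand":1},{"translation":[0,0,0],"angular":[0,0,0],"hand":1},{"translation":[0,0,0],"angular":[0,0,0],"hand":1},{"translation":[0,0,0],"angular":[0,0,0],"hand":1},{"translation":[0,0,0],"angular":[0,0,0],"hand":1},{"translation":[0,0,0],"angular":[0,0,0],"hand":1},{"translation":[0,0,0],"angular":[0,0,0],"hand":1},{"translation":[0,0,0],"angular":[0,0,0],"hand":1}]' 20
```

```text
[0.68409192 0.17050869 0.01      ]
[0.68669698 0.25893562 0.01      ]
clock: 2.78
position: [0.5738, -0.0316, 0.1761]
ee_rot: [0.0, 0.034, 0.999, 0.0]
contact_force: [-0.8, 0.2, 0.4]
width: 0.0854
gripper_force: 0.0
clock: 3.62
position: [0.5739, -0.033, 0.1756]
ee_rot: [0.0, 0.035, 0.999, -0.001]
contact_force: [-0.7, -3.5, 2.2]
width: 0.0155
gripper_force: 25.1
```

```bash
python3 -m handwheel '[{"translation":[0,0,0],"angular":[0,0,0],"hand":1},{"translation":[0,0,-0.003],"angular":[0,0,0],"hand":1},{"translation":[0,0,-0.005],"angular":[0,0,0],"hand":1},{"translation":[0,0,-0.008],"angular":[0,0,0],"hand":1},{"translation":[0,0,-0.01],"angular":[0,0,0],"hand":1},{"translation":[0,0,-0.01],"angular":[0,0,0],"hand":1},{"translation":[0,0,-0.01],"angular":[0,0,0],"hand":1},{"translation":[0,0,-0.008],"angular":[0,0,0],"hand":1},{"translation":[0,0,-0.004],"angular":[0,0,0],"hand":1},{"translation":[0,0,-0.002],"angular":[0,0,0],"hand":1}]' 20
python3 -m handwheel '[{"translation":[0,0,0],"angular":[0,0,0],"hand":1},{"translation":[0,0,0],"angular":[0,0,0],"hand":1},{"translation":[0,0,0],"angular":[0,0,0],"hand":1},{"translation":[0,0,0],"angular":[0,0,0],"hand":1},{"translation":[0,0,0],"angular":[0,0,0],"hand":1},{"translation":[0,0,0],"angular":[0,0,0],"hand":1}]' 20
python3 - <<'E'
from h import *
import cv2
goto([.5745,-.034,.174],-4)
print(manip.get_state()["moment"])
im=manip.get_image("side"); cv2.imwrite("pics/s1.png",cv2.resize(im[60:260,150:350,::-1],(600,600)))
f=[manip.get_state()["contact_force"][2]]
for i in range(5): manip.get_image("side"); f.append(manip.get_state()["contact_force"][2])
print(np.round(f,2))
E
```

```text
clock: 4.45
position: [0.5743, -0.0325, 0.2366]
ee_rot: [0.001, 0.035, 0.999, -0.0]
contact_force: [-0.4, 0.8, -5.8]
width: 0.0157
gripper_force: 23.9
clock: 4.95
position: [0.5737, -0.0324, 0.235]
ee_rot: [-0.0, 0.035, 0.999, 0.0]
contact_force: [-0.1, 0.0, -6.7]
width: 0.0152
gripper_force: 23.9
turn(tool) [ 0.01 -0.03 -0.  ] then shift(tool) [-0.0009 -0.0015  0.061 ] clock 4.95 pos [ 0.5737 -0.0324  0.235 ] q [-0.18  0.27  1.5   0.    1.37 -1.68] F [-0.14  0.03 -6.67] w 0.0152
[ 0.02925127 -0.00147223  0.00780572]
[-6.1  -7.32 -6.37 -7.03 -5.97 -6.2 ]
```

View pics/s1.png

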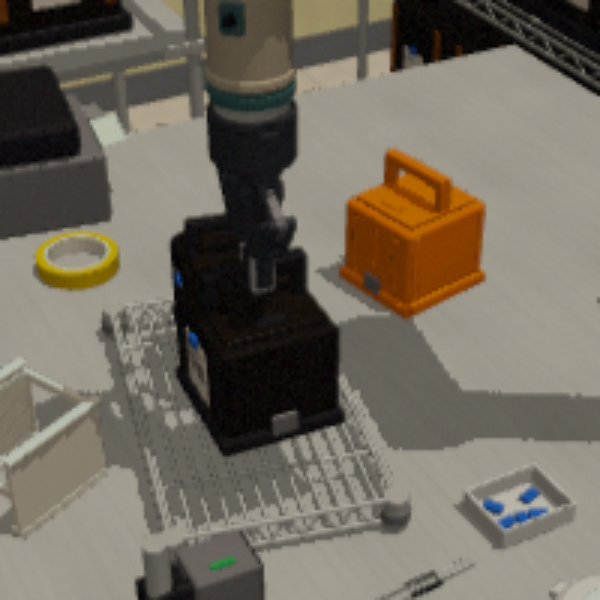

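The near carrier hangs level, well clear of the rack, and weighs about 6.5 N, so it is the heavier one (threshold 4.8 N). I'll set it back and lift the other.

```bash
python3 -m handwheel '[{"translation":[0,0,0.005],"angular":[0,0,0],"hand":1},{"translation":[0,0,0.01],"angular":[0,0,0],"hand":1},{"translation":[0,0,0.012],"angular":[0,0,0],"hand":1},{"translation":[0,0,0.01],"angular":[0,0,0],"hand":1},{"translation":[0,0,0.008],"angular":[0,0,0],"hand":1},{"translation":[0,0,0.005],"angular":[0,0,0],"hand":1},{"translation":[0,0,0.003],"angular":[0,0,0],"hand":1},{"translation":[0,0,0.002],"angular":[0,0,0],"hand":1},{"translation":[0,0,0.002],"angular":[0,0,0],"hand":1},{"translation":[0,0,0.0015],"angular":[0,0,0],"hand":1}]' 20
python3 -m handwheel '[{"translation":[0,0,0.001],"angular":[0,0,0],"hand":1},{"translation":[0,0,0.001],"angular":[0,0,0],"hand":1},{"translation":[0,0,0],"angular":[0,0,0],"hand":1},{"translation":[0,0,0],"angular":[0,0,0],"hand":1}]' 20
```

```text
clock: 6.08
position: [0.5742, -0.0325, 0.1771]
ee_rot: [0.0, 0.035, 0.999, -0.0]
contact_force: [-0.4, -0.3, -6.3]
width: 0.0158
gripper_force: 23.9
clock: 6.42
position: [0.574, -0.0327, 0.1755]
ee_rot: [0.0, 0.035, 0.999, -0.0]
contact_force: [-0.1, -1.7, -2.7]
width: 0.0153
gripper_force: 24.5
```

```bash
python3 -m handwheel '[{"translation":[0,0,0.0008],"angular":[0,0,0],"hand":1},{"translation":[0,0,0],"angular":[0,0,0],"hand":1},{"translation":[0,0,0],"angular":[0,0,0],"hand":0.7},{"translation":[0,0,0],"angular":[0,0,0],"hand":0.4},{"translation":[0,0,0],"angular":[0,0,0],"hand":0},{"translation":[0,0,0],"angular":[0,0,0],"hand":0},{"translation":[0,0,0],"angular":[0,0,0],"hand":0},{"translation":[0,0,0],"angular":[0,0,0],"hand":0},{"translation":[0,0,0],"angular":[0,0,0],"hand":0},{"translation":[0,0,0],"angular":[0,0,0],"hand":0}]' 20
python3 -m handwheel '[{"translation":[0,0,-0.03],"angular":[0,0,0],"hand":0},{"translation":[0,0,-0.03],"angular":[0,0,0],"hand":0},{"translation":[0,0,-0.03],"angular":[0,0,0],"hand":0},{"translation":[0,0,-0.034],"angular":[0,0,0],"hand":0},{"translation":[0,0,0],"angular":[0,0,0],"hand":0}]'
python3 -c "
from h import *
goto([.517,-.2105,.30],-11.5)"
```

```text
clock: 7.25
position: [0.5738, -0.0324, 0.1739]
ee_rot: [-0.0, 0.035, 0.999, 0.0]
contact_force: [-0.4, -0.1, -0.4]
width: 0.0853
gripper_force: 0.0
clock: 7.67
position: [0.5771, -0.0329, 0.3053]
ee_rot: [0.007, 0.035, 0.999, -0.001]
contact_force: [0.2, -0.1, 1.0]
width: 0.0853
gripper_force: 0.0
turn(tool) [-0.02  0.77  7.5 ] then shift(tool) [ 0.0235 -0.186   0.0053] clock 7.67 pos [ 0.5771 -0.0329  0.3053] q [-0.18  0.24  1.37  0.    1.51 -1.68] F [ 0.19 -0.13  1.04] w 0.0853
```

```bash
python3 -m handwheel '[{"translation":[0,0,0],"angular":[0,0,3.75],"hand":0},{"translation":[0,0,0],"angular":[0,0,3.75],"hand":0},{"translation":[0.003,-0.031,0],"angular":[0,0,0],"hand":0},{"translation":[0.003,-0.031,0],"angular":[0,0,0],"hand":0},{"translation":[0.004,-0.031,0],"angular":[0,0,0],"hand":0},{"translation":[0.004,-0.031,0],"angular":[0,0,0],"hand":0},{"translation":[0.003,-0.031,0],"angular":[0,0,0],"hand":0},{"translation":[0.003,-0.031,0],"angular":[0,0,0],"hand":0},{"translation":[0,0,0],"angular":[0,0,0],"hand":0},{"translation":[0,0,0],"angular":[0,0,0],"hand":0}]'
python3 - <<'E'
from h import *
import cv2
goto([.517,-.2105,.30],-11.5)
im=manip.get_image("wrist"); im=(255*(im/255.)**0.55).astype("uint8")
im=cv2.resize(im[:,:,::-1],(800,600))
cv2.imwrite("pics/w2.png",im)
c,s=np.cos(np.radians(-11.5)),np.sin(np.radians(-11.5))
print([ (proj("wrist",[.517+t*c,-.2105+t*s,.2])*1.5625).round() for t in(-.05,.05)])
E
```

```text
clock: 8.5
position: [0.5167, -0.212, 0.2977]
ee_rot: [-0.0, 0.102, 0.995, 0.0]
contact_force: [0.5, 0.0, 0.4]
width: 0.0854
gripper_force: 0.0
turn(tool) [ 0.03 -0.01 -0.18] then shift(tool) [-0.      0.0015 -0.0023] clock 8.5 pos [ 0.5167 -0.212   0.2977] q [-0.51  0.22  1.42  0.    1.5  -1.88] F [0.54 0.02 0.42] w 0.0854
[array([399., 208.]), array([400., 408.])]
```

View pics/w2.png

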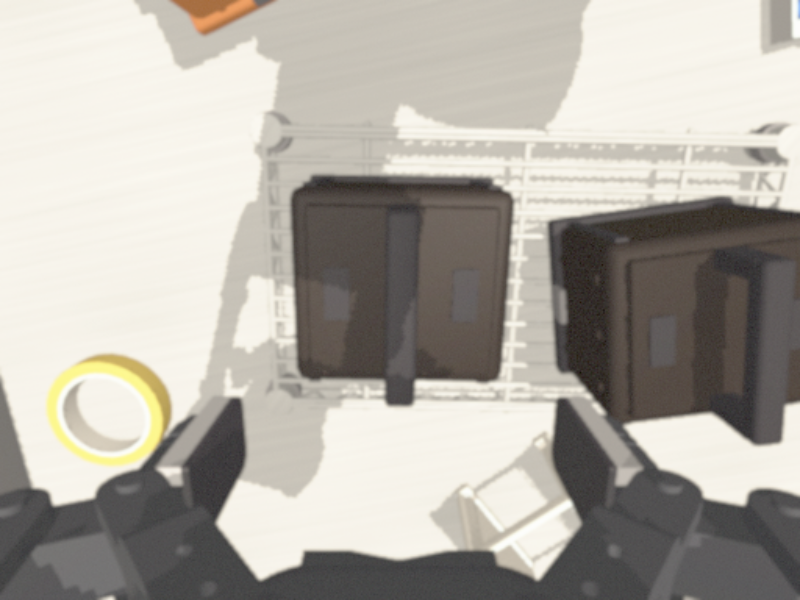

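```bash
python3 -m handwheel '[{"translation":[0,0.001,0.03],"angular":[0,0,0],"hand":0},{"translation":[0,0,0.03],"angular":[0,0,0],"hand":0},{"translation":[0,0,0.03],"angular":[0,0,0],"hand":0},{"translation":[0,0,0.024],"angular":[0,0,0],"hand":0},{"translation":[0,0,0.009],"angular":[0,0,0],"hand":0},{"translation":[0,0,0],"angular":[0,0,0],"hand":0},{"translation":[0,0,0],"angular":[0,0,0],"hand":0}]' 20
python3 -m handwheel '[{"translation":[0,0,0],"angular":[0,0,0],"hand":1},{"translation":[0,0,0],"angular":[0,0,0],"hand":1},{"translation":[0,0,0],"angular":[0,0,0],"hand":1},{"translation":[0,0,0],"angular":[0,0,0],"hand":1},{"translation":[0,0,0],"angular":[0,0,0],"hand":1},{"translation":[0,0,0],"angular":[0,0,0],"hand":1},{"translation":[0,0,0],"angular":[0,0,0],"hand":1},{"translation":[0,0,0],"angular":[0,0,0],"hand":1},{"translation":[0,0,0],"angular":[0,0,0],"hand":1},{"translation":[0,0,0],"angular":[0,0,0],"hand":1}]' 20
python3 -m handwheel '[{"translation":[0,0,0],"angular":[0,0,0],"hand":1},{"translation":[0,0,-0.003],"angular":[0,0,0],"hand":1},{"translation":[0,0,-0.005],"angular":[0,0,0],"hand":1},{"translation":[0,0,-0.008],"angular":[0,0,0],"hand":1},{"translation":[0,0,-0.01],"angular":[0,0,0],"hand":1},{"translation":[0,0,-0.01],"angular":[0,0,0],"hand":1},{"translation":[0,0,-0.01],"angular":[0,0,0],"hand":1},{"translation":[0,0,-0.008],"angular":[0,0,0],"hand":1},{"translation":[0,0,-0.004],"angular":[0,0,0],"hand":1},{"translation":[0,0,-0.002],"angular":[0,0,0],"hand":1}]' 20
python3 -m handwheel '[{"translation":[0,0,0],"angular":[0,0,0],"hand":1},{"translation":[0,0,0],"angular":[0,0,0],"hand":1},{"translation":[0,0,0],"angular":[0,0,0],"hand":1},{"translation":[0,0,0],"angular":[0,0,0],"hand":1},{"translation":[0,0,0],"angular":[0,0,0],"hand":1},{"translation":[0,0,0],"angular":[0,0,0],"hand":1},{"translation":[0,0,0],"angular":[0,0,0],"hand":1}]' 20
python3 -c "
from h import *
f=[]
for i in range(6): manip.get_image('side'); f.append(manip.get_state()['contact_force'][2])
print(np.round(f,2))"
```

```text
clock: 9.13
position: [0.5181, -0.2091, 0.1756]
ee_rot: [0.0, 0.1, 0.995, 0.0]
contact_force: [1.3, 0.1, 1.3]
width: 0.0855
gripper_force: 0.0
clock: 9.97
position: [0.5175, -0.2101, 0.1752]
ee_rot: [0.0, 0.1, 0.995, -0.0]
contact_force: [0.2, -1.1, 2.3]
width: 0.0156
gripper_force: 21.0
clock: 10.8
position: [0.5178, -0.2099, 0.2363]
ee_rot: [0.001, 0.1, 0.995, -0.0]
contact_force: [0.6, -0.5, -3.4]
width: 0.0156
gripper_force: 20.3
clock: 11.38
position: [0.5173, -0.2097, 0.2348]
ee_rot: [-0.0, 0.1, 0.995, 0.0]
contact_force: [-0.4, -0.0, -3.3]
width: 0.016
gripper_force: 20.3
[-3.26 -3.72 -4.18 -3.69 -3.24 -3.27]
```

The far carrier weighs about 3.5 N, so it is the lighter one. I'll set it back.

```bash
python3 -m handwheel '[{"translation":[0,0,0.005],"angular":[0,0,0],"hand":1},{"translation":[0,0,0.01],"angular":[0,0,0],"hand":1},{"translation":[0,0,0.012],"angular":[0,0,0],"hand":1},{"translation":[0,0,0.01],"angular":[0,0,0],"hand":1},{"translation":[0,0,0.008],"angular":[0,0,0],"hand":1},{"translation":[0,0,0.005],"angular":[0,0,0],"hand":1},{"translation":[0,0,0.003],"angular":[0,0,0],"hand":1},{"translation":[0,0,0.002],"angular":[0,0,0],"hand":1},{"translation":[0,0,0.002],"angular":[0,0,0],"hand":1},{"translation":[0,0,0.0015],"angular":[0,0,0],"hand":1}]' 20
python3 -m handwheel '[{"translation":[0,0,0.001],"angular":[0,0,0],"hand":1},{"translation":[0,0,0.001],"angular":[0,0,0],"hand":1},{"translation":[0,0,0.0005],"angular":[0,0,0],"hand":1},{"translation":[0,0,0],"angular":[0,0,0],"hand":1},{"translation":[0,0,0],"angular":[0,0,0],"hand":1}]' 20
```

```text
clock: 12.52
position: [0.5176, -0.2098, 0.1767]
ee_rot: [0.0, 0.1, 0.995, -0.0]
contact_force: [0.8, 0.5, -4.0]
width: 0.0154
gripper_force: 20.3
clock: 12.93
position: [0.5176, -0.2102, 0.1752]
ee_rot: [0.001, 0.1, 0.995, -0.001]
contact_force: [-1.9, -1.5, 4.9]
width: 0.0155
gripper_force: 21.4
```

Standing (pressed lightly). Release, rise and go back over the heavier one.

```bash
python3 -m handwheel '[{"translation":[0,0,-0.0003],"angular":[0,0,0],"hand":1},{"translation":[0,0,0],"angular":[0,0,0],"hand":0.7},{"translation":[0,0,0],"angular":[0,0,0],"hand":0.4},{"translation":[0,0,0],"angular":[0,0,0],"hand":0},{"translation":[0,0,0],"angular":[0,0,0],"hand":0},{"translation":[0,0,0],"angular":[0,0,0],"hand":0},{"translation":[0,0,0],"angular":[0,0,0],"hand":0},{"translation":[0,0,0],"angular":[0,0,0],"hand":0},{"translation":[0,0,0],"angular":[0,0,0],"hand":0}]' 20
python3 -m handwheel '[{"translation":[0,0,-0.03],"angular":[0,0,0],"hand":0},{"translation":[0,0,-0.03],"angular":[0,0,0],"hand":0},{"translation":[0,0,-0.03],"angular":[0,0,0],"hand":0},{"translation":[0,0,-0.034],"angular":[0,0,0],"hand":0},{"translation":[0,0,0],"angular":[0,0,0],"hand":0},{"translation":[0,0,0],"angular":[0,0,0],"hand":0},{"translation":[0,0,0],"angular":[0,0,0],"hand":0}]'
python3 -c "
from h import *
goto([.574,-.0327,.298],-4)"
```

```text
clock: 13.68
position: [0.5174, -0.2097, 0.1742]
ee_rot: [0.0, 0.1, 0.995, 0.0]
contact_force: [0.6, -0.1, -0.2]
width: 0.0852
gripper_force: 0.0
clock: 14.27
position: [0.517, -0.2095, 0.2979]
ee_rot: [-0.0, 0.1, 0.995, 0.0]
contact_force: [0.4, 0.1, 0.1]
width: 0.0856
gripper_force: 0.0
turn(tool) [ 0.02 -0.03 -7.5 ] then shift(tool) [-4.450e-02  1.804e-01 -1.000e-04] clock 14.27 pos [ 0.517  -0.2095  0.2979] q [-0.51  0.22  1.42  0.    1.5  -1.88] F [0.45 0.08 0.09] w 0.0856
```

```bash
python3 -m handwheel '[{"translation":[0,0,0],"angular":[0,0,-3.75],"hand":0},{"translation":[0,0,0],"angular":[0,0,-3.75],"hand":0},{"translation":[-0.0074,0.03,0],"angular":[0,0,0],"hand":0},{"translation":[-0.0074,0.03,0],"angular":[0,0,0],"hand":0},{"translation":[-0.0074,0.03,0],"angular":[0,0,0],"hand":0},{"translation":[-0.0074,0.03,0],"angular":[0,0,0],"hand":0},{"translation":[-0.0074,0.03,0],"angular":[0,0,0],"hand":0},{"translation":[-0.0074,0.03,0],"angular":[0,0,0],"hand":0},{"translation":[0,0,0],"angular":[0,0,0],"hand":0},{"translation":[0,0,0],"angular":[0,0,0],"hand":0}]'
python3 - <<'E'
from h import *
import cv2
goto([.574,-.0327,.174],-4)
im=manip.get_image("wrist"); im=(255*(im/255.)**0.55).astype("uint8")
cv2.imwrite("pics/w3.png",cv2.resize(im[:,:,::-1],(800,600)))
E
```

```text
clock: 15.1
position: [0.5736, -0.0318, 0.2963]
ee_rot: [-0.002, 0.033, 0.999, 0.0]
contact_force: [-0.6, 0.5, -0.4]
width: 0.0854
gripper_force: 0.0
turn(tool) [ 0.01 -0.22  0.17] then shift(tool) [-0.0005 -0.0009  0.1223] clock 15.1 pos [ 0.5736 -0.0318  0.2963] q [-0.18  0.25  1.38 -0.    1.51 -1.68] F [-0.56  0.55 -0.39] w 0.0854
```

View pics/w3.png

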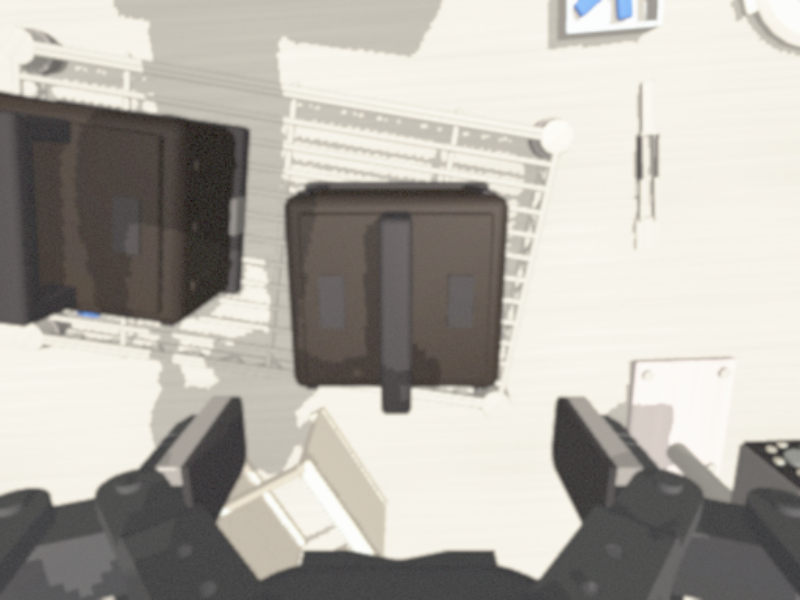

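```bash
python3 -m handwheel '[{"translation":[0,0,0.03],"angular":[0,0,0],"hand":0},{"translation":[0,0,0.03],"angular":[0,0,0],"hand":0},{"translation":[0,0,0.03],"angular":[0,0,0],"hand":0},{"translation":[0,0,0.024],"angular":[0,0,0],"hand":0},{"translation":[0,0,0.009],"angular":[0,0,0],"hand":0},{"translation":[0,0,0],"angular":[0,0,0],"hand":0},{"translation":[0,0,0],"angular":[0,0,0],"hand":0}]' 20
python3 -m handwheel '[{"translation":[0,0,0],"angular":[0,0,0],"hand":1},{"translation":[0,0,0],"angular":[0,0,0],"hand":1},{"translation":[0,0,0],"angular":[0,0,0],"hand":1},{"translation":[0,0,0],"angular":[0,0,0],"hand":1},{"translation":[0,0,0],"angular":[0,0,0],"hand":1},{"translation":[0,0,0],"angular":[0,0,0],"hand":1},{"translation":[0,0,0],"angular":[0,0,0],"hand":1},{"translation":[0,0,0],"angular":[0,0,0],"hand":1},{"translation":[0,0,0],"angular":[0,0,0],"hand":1},{"translation":[0,0,0],"angular":[0,0,0],"hand":1}]' 20
python3 -m handwheel '[{"translation":[0,0,0],"angular":[0,0,0],"hand":1},{"translation":[0,0,-0.003],"angular":[0,0,0],"hand":1},{"translation":[0,0,-0.005],"angular":[0,0,0],"hand":1},{"translation":[0,0,-0.008],"angular":[0,0,0],"hand":1},{"translation":[0,0,-0.01],"angular":[0,0,0],"hand":1},{"translation":[0,0,-0.01],"angular":[0,0,0],"hand":1},{"translation":[0,0,-0.01],"angular":[0,0,0],"hand":1},{"translation":[0,0,-0.008],"angular":[0,0,0],"hand":1},{"translation":[0,0,-0.004],"angular":[0,0,0],"hand":1},{"translation":[0,0,-0.002],"angular":[0,0,0],"hand":1}]' 20
python3 -m handwheel '[{"translation":[0,0,0],"angular":[0,0,0],"hand":1},{"translation":[0,0,0],"angular":[0,0,0],"hand":1},{"translation":[0,0,0],"angular":[0,0,0],"hand":1},{"translation":[0,0,0],"angular":[0,0,0],"hand":1},{"translation":[0,0,0],"angular":[0,0,0],"hand":1},{"translation":[0,0,0],"angular":[0,0,0],"hand":1},{"translation":[0,0,0],"angular":[0,0,0],"hand":1}]' 20
python3 -c "
from h import *
goto([.562,.223,.226],-2.5)"
```

```text
clock: 15.73
position: [0.5743, -0.0342, 0.1755]
ee_rot: [-0.0, 0.036, 0.999, -0.0]
contact_force: [-0.1, -0.2, -0.2]
width: 0.0856
gripper_force: 0.0
clock: 16.57
position: [0.5743, -0.0334, 0.1758]
ee_rot: [0.0, 0.035, 0.999, -0.0]
contact_force: [-0.9, 0.0, 3.7]
width: 0.0155
gripper_force: 24.9
clock: 17.4
position: [0.5746, -0.0333, 0.2366]
ee_rot: [0.001, 0.035, 0.999, -0.0]
contact_force: [-0.1, -0.1, -6.7]
width: 0.0157
gripper_force: 23.4
clock: 17.98
position: [0.5741, -0.0333, 0.2351]
ee_rot: [-0.0, 0.035, 0.999, 0.0]
contact_force: [1.0, 0.7, -6.1]
width: 0.0155
gripper_force: 23.4
turn(tool) [ 0.01 -0.02 -1.5 ] then shift(tool) [0.0233 0.2555 0.0091] clock 17.98 pos [ 0.5741 -0.0333  0.2351] q [-0.18  0.27  1.5   0.    1.37 -1.68] F [ 0.95  0.71 -6.12] w 0.0155
```

```bash
python3 -m handwheel '[{"translation":[0,0.003,0],"angular":[0,0,-0.5],"hand":1},{"translation":[0,0.006,0],"angular":[0,0,-0.5],"hand":1},{"translation":[0.001,0.009,0],"angular":[0,0,-0.5],"hand":1},{"translation":[0.001,0.012,0],"angular":[0,0,0],"hand":1},{"translation":[0.001,0.012,0],"angular":[0,0,0],"hand":1},{"translation":[0.001,0.012,0],"angular":[0,0,0],"hand":1},{"translation":[0.001,0.012,0],"angular":[0,0,0],"hand":1},{"translation":[0.001,0.012,0],"angular":[0,0,0],"hand":1},{"translation":[0.001,0.012,0],"angular":[0,0,0],"hand":1},{"translation":[0.001,0.012,0],"angular":[0,0,0],"hand":1}]' 20
python3 -m handwheel '[{"translation":[0.001,0.012,0],"angular":[0,0,0],"hand":1},{"translation":[0.001,0.012,0],"angular":[0,0,0],"hand":1},{"translation":[0.001,0.012,0],"angular":[0,0,0],"hand":1},{"translation":[0.001,0.012,0],"angular":[0,0,0],"hand":1},{"translation":[0.001,0.012,0],"angular":[0,0,0],"hand":1},{"translation":[0.001,0.012,0],"angular":[0,0,0],"hand":1},{"translation":[0.001,0.012,0],"angular":[0,0,0],"hand":1},{"translation":[0.001,0.012,0],"angular":[0,0,0],"hand":1},{"translation":[0.001,0.012,0.001],"angular":[0,0,0],"hand":1},{"translation":[0.001,0.012,0.001],"angular":[0,0,0],"hand":1}]' 20
python3 -m handwheel '[{"translation":[0.001,0.010,0.001],"angular":[0,0,0],"hand":1},{"translation":[0.001,0.010,0.002],"angular":[0,0,0],"hand":1},{"translation":[0.001,0.007,0.002],"angular":[0,0,0],"hand":1},{"translation":[0.001,0.004,0.001],"angular":[0,0,0],"hand":1},{"translation":[0.001,0.002,0.001],"angular":[0,0,0],"hand":1},{"translation":[0,0,0],"angular":[0,0,0],"hand":1},{"translation":[0,0,0],"angular":[0,0,0],"hand":1},{"translation":[0,0,0],"angular":[0,0,0],"hand":1},{"translation":[0,0,0],"angular":[0,0,0],"hand":1},{"translation":[0,0,0],"angular":[0,0,0],"hand":1}]' 20
python3 - <<'E'
from h import *
import cv2
goto([.562,.223,.226],-2.5)
a=manip.get_image("scene")[150:320,170:350,::-1]; b=manip.get_image("side")[130:330,180:380,::-1]
cv2.imwrite("pics/f1.png",cv2.resize(a,None,fx=3.5,fy=3.5,interpolation=cv2.INTER_CUBIC))
cv2.imwrite("pics/f2.png",cv2.resize(b,None,fx=3,fy=3,interpolation=cv2.INTER_CUBIC))
E
```

```text
clock: 18.82
position: [0.5707, 0.0705, 0.2353]
ee_rot: [0.0, 0.022, 1.0, 0.0]
contact_force: [0.4, -0.4, -7.3]
width: 0.0155
gripper_force: 23.4
clock: 19.65
position: [0.5661, 0.1905, 0.2333]
ee_rot: [0.0, 0.022, 1.0, 0.0]
contact_force: [0.2, 0.4, -6.5]
width: 0.0159
gripper_force: 23.4
clock: 20.48
position: [0.5627, 0.2221, 0.2265]
ee_rot: [0.0, 0.022, 1.0, 0.0]
contact_force: [-0.7, 1.0, -5.8]
width: 0.0155
gripper_force: 23.4
turn(tool) [ 0.    0.02 -0.04] then shift(tool) [0.0008 0.0009 0.0005] clock 20.48 pos [0.5627 0.2221 0.2265] q [ 0.26  0.32  1.45 -0.    1.37 -1.27] F [-0.65  0.96 -5.84] w 0.0155
```

View pics/f1.png

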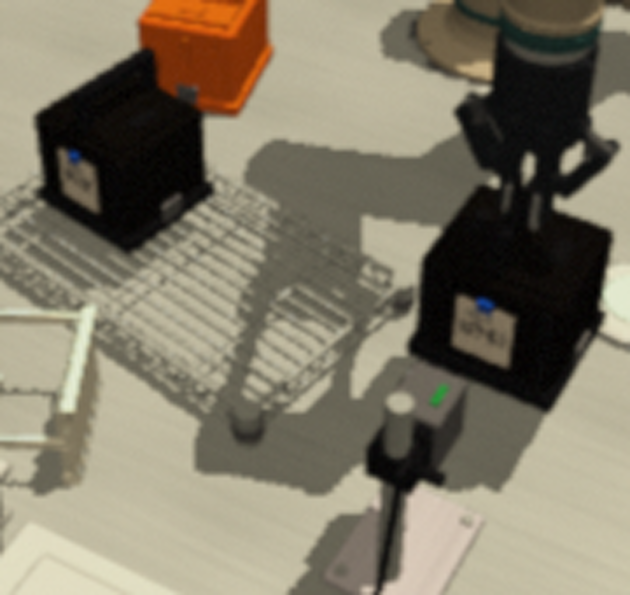

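View pics/f2.png

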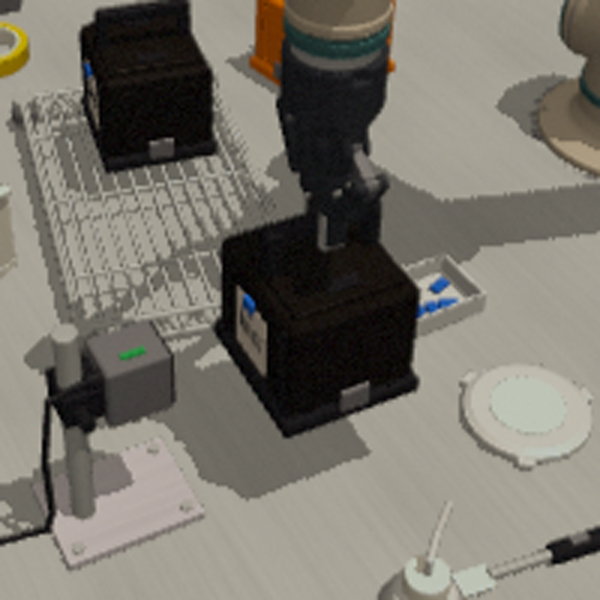

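Run:
```python
from h import *
np.set_printoptions(precision=4,suppress=True)
a=lambda u,v:("scene",170+u/3.5,150+v/3.5)
b=lambda u,v:("side",180+u/3,130+v/3)
print("tag",tri([a(484,330),b(252,333)]))
print("tag corners scene at x", "led",tri([a(438,395),b(132,353)]))
print("head top: near-window +y corner",tri([a(467,382),b(174,350)]), "-y window corner side",onz(*b(132,322),.18),"back +y",onz(*b(104,378),.18),"post",tri([a(400,400),b(65,335)]))
print("bottom corner front+y",tri([a(546,408),b(290,435)]),"back+y",tri([a(603,330),b(417,383)]))
print("base",onz(*a(483,520),.01),onz(*b(203,513),.01),onz(*b(155,440),.01),onz(*b(73,567),.01))
```

```text
tag [0.6232 0.2213 0.1492]
tag corners scene at x led [0.7291 0.2254 0.1792]
head top: near-window +y corner [0.7005 0.2366 0.1755] -y window corner side [0.7164 0.197  0.18  ] back +y [0.7591 0.2408 0.18  ] post [0.7756 0.2143 0.2119]
bottom corner front+y [0.6213 0.2815 0.0863] back+y [0.5089 0.2908 0.0904]
base [0.6933 0.262  0.01  ] [0.692  0.2651 0.01  ] [0.6935 0.1766 0.01  ] [0.8068 0.2638 0.01  ]
```

```bash
python3 -m handwheel '[{"translation":[0,0,0],"angular":[0,0,0],"hand":1},{"translation":[0,0,0],"angular":[0,0,0],"hand":1},{"translation":[0,0,0],"angular":[0,0,0],"hand":1},{"translation":[0,0,0],"angular":[0,0,0],"hand":1},{"translation":[0,0,0],"angular":[0,0,0],"hand":1},{"translation":[0,0,0],"angular":[0,0,0],"hand":1}]' 20
python3 -c "
from rig import manip
print(manip.sign_off())"
```

```text
clock: 21.08
position: [0.5626, 0.2225, 0.2263]
ee_rot: [-0.0, 0.022, 1.0, 0.0]
contact_force: [-0.9, -0.2, -6.1]
width: 0.0157
gripper_force: 23.4
the job is handed in; nothing more can be done
None
```

The heavier carrier (about 6.5 N, the one that stood nearer the reader) is held level and still with its tag centred about 8 cm in front of the reader window; the lighter one (about 3.5 N) is back in its place on the rack, and I handed the job in at about 21 s, though the sign-off gave no verdict.

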